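# Free the seized board press

### The job

The orange wing knob of the little board press is seized: take firm hold of it, break it loose with a short firm anticlockwise twist (seen from above), then unwind it easily until it comes up against its stop, without wrenching or shoving the press askew on its rubber feet. Then draw the wooden board out of the press by its free end and lay it flat across both battens of the drying rack, about centred and square across them. Leave the dish, the rock and the pencil alone.

Things in the scene. Friction and masses are not known exactly. Their poses are not given: they have to be found in the camera images.
- press: Board press on rubber feet, origin on the table under its centre. Wooden base 104 (x) x 100 mm, top at 14 mm; steel posts 14 mm thick at x = +-40 mm; green bridge 104 x 30 mm over them, 47 to 63 mm high, with a 76 mm round head to 74 mm. The board passes through along y, free end to +y. Not screwed down: gives 1 mm per 7 N side load, 0.04 rad per N m of twist, springs back; 5 mm or 0.065 rad is too much.
- knob_grip (a point): Centre of the orange wing, on the knob's vertical axis (the press's centre), 94 mm above the table. The wing is an upright bar 54 mm long (this point's x, turning with the knob), 12 mm thick (its y), 81 to 107 mm above the table; a black 34 mm flange lies just under it. At the start it stands along the press's x.
- knob (a joint): Turn of the knob, rad: 0 at the start (seized), growing anticlockwise from above, hard stop at 2.4. About 0.6 to 0.8 N m breaks it loose; resistance fades over the first 0.4 rad, then it turns freely (0.03 N m) and stays where left. Too far for one grasp: let go, turn back, take it again.
- press_yaw (a joint): How far the press is wrenched round on its rubber feet, rad, 0 at rest, positive anticlockwise from above.
- foot_bottom (a point): Underside centre of the dark wooden presser foot (36 mm round, under the bridge): on the board at the start, rises 5 mm per rad of knob turn, 12 mm at the stop.
- board_center (a point): Centre of the wooden board: 42 mm wide (x), 165 mm long (y), 7 mm thick, about 26 g, on the press's base (underside 14 mm above the table). Its +y end is the free end, about 113 mm from the press's axis; grip it across its width, 65 mm from its centre, to stay clear of the knob. With the foot up it slides out along the press's +y; free of the bridge after 75 mm.
- rack: Fixed drying rack, origin on the table under its centre: two light wooden battens 150 mm long (x), 14 mm wide, at y = +-40 mm, tops 16 mm above the table, two rails between them 7 mm high. The board shall lie along the rack's y, either way round.
- dish: Loose round glass dish with yellow filling, 55 mm across, 19 mm high; origin at its underside. Bystander.
- scenery_rock: Loose small brown rock, 30 x 60 x 24 mm; origin at its underside. Bystander.
- pencil: Loose green pencil, 124 mm long, 7 mm thick; origin at its underside. Bystander.

How it is judged:
By the outcome, as a careful person would: the job done as asked, in the order asked, and still so for the second after the job is handed in, with the robot touching nothing.
It also fails if it takes over 67 s, if anything falls off the work surface, if the arm or the gripper's body presses on something with over 40 N, if the wrist force passes 120 N, or if a joint passes its speed limit or range.

### The arm

A 6-joint arm with a two-finger parallel gripper is mounted at the origin on a cart in front of the work surface, level with it; the furniture and walls round the work are solid. World frame = base frame: x ahead of the robot, y to its left, z up, the work surface at z = 0. Lengths are in mm, angles in degrees, forces in N, time in s.
With the tool pointing down it reaches from about 350 to 850 mm from the base axis. Payload 8.1 kg.
Tool frame: the origin (TCP) lies at the very end of the fingers, on their centre line; the grasp point (between the pads) lies 19 mm behind it (tcp_to_grasp is the distance from the TCP to the grasp point, in mm); z points along the fingers, x is the direction in which the jaws open and shut, and the axes are right-handed (so a half turn about z gives the same grasp; the last joint's range is limited). The gripper opens to 85 mm and grips with 20 to 120 N. Pads are 22 mm wide; open, the fingers measure 114 mm over their backs; the gripper's body (76 mm by 85 mm) begins 54 mm behind the grasp point. The pads swing forward as they close: fully open they stand 13 mm farther back than shut.
Start: joints at [-80.638, 7.471, 85.268, -0, 87.261, -4.893], TCP at [147.765, -581.524, 210.492] pointing down, gripper open.
Joint ranges: [-169.43, 169.43], [-51.17, 129.36], [1.28, 143.12], [-76.62, 256.62], [0, 156.53], [-152.29, 152.29]. Speed limits (degrees/s): [136.94, 136.94, 159.86, 180, 180, 180].

### API

Orientations are given as [roll, pitch, yaw] about the fixed x, y, z axes, in that order (R = Rz(yaw) Ry(pitch) Rx(roll)).
In Python, from bench import * gives the robot as it stands. The module is installed in compiled form; this text tells all that it offers.
- The arm moves only by the tool apply_moves, never from a script. Its argument "targets" is text: rows parted by semicolons, each of 7 numbers parted by spaces: the turn, a rotation vector about the tool's x, y, z in rad, then the shift along the tool's x, y, z in cm, then the finger opening in cm, from 0 to 8.54. A call has exactly 5 rows; each row is the pose to reach, as a shift and turn from the pose commanded when the call began, along the tool's axes at that moment; what a row does not reach only later rows make up. A row lasts 1/10 s, in which the tool goes at most 50 mm and 8.59 degrees, less where a joint would pass 70% of its speed; a pose out of reach is approached as far as the arm can. A call with a gripper value outside its range is refused whole. The fingers move at their own pace and stop on an object; "force" is the grip in N (left out, the last holds). Time passes only in rows, so rows that repeat a pose let the fingers close, or fill a call up. It gives the time, the measured TCP pose, the force and the opening at its end, in the units of the state.
- sense(): the state, without advancing time (a new reading comes with each control period).
- snapshot(name): name is "scene" or "top"; returns the picture (480x640x3 uint8, red, green, blue); there is no depth.
- camera_model(name): a dict with "fx", "fy", "cx", "cy" (pixels), "k1" (the pictures are not rectified: a ray, as slopes to the right and down, at radius r is drawn at 1 + k1 r^2 times it, then the intrinsics apply), "position" and "attitude" of the camera in the world. Camera axes: x right, y up, looking along -z (the intrinsics and any distortion apply to the point x, -y, -z); pixel columns grow to the right and rows downward; lengths in mm; the calibration is good to about 2 mm. A picture is of the moment at which its call begins. camera_model takes no time and is no camera call.
- hand_in(): hands the job in, once; it reports no verdict.
Trained networks look in the newest picture that a camera, given by its name, has taken for a name from the list of things; names that differ only in an ending like _2 or _b are one class to them, and where a whole thing is asked for, a point or a joint stands for the part that bears it (a point fixed in the world has none). Each returns a list of dicts, best first, with "confidence" (0 to 1); they miss things now and then, are a little off and sometimes report something else, mostly with a low value. They report only what shows in the picture. A call takes as long as a camera call.
- recognise(camera, query): "at" ([row, column] in pixels, amid what is visible of it).
- place_of(camera, query): "at" ([row, column] in pixels: a listed point, or the origin of a listed thing).
The state is a dict: "time": time; "joint_pos": joint angles; "qd": joint speeds; "joint_efforts": joint torques, N m; "tool_pos": TCP position; "tcp_rot": TCP orientation; "ft_force": force on the tool from outside, world axes, zero at the start; "wrist_torque": the same for the moment, N m; "finger_gap": finger opening in mm.
Only numpy, scipy, OpenCV 4.12 (cv2) and the standard library are available. Lean on these libraries where they do the work, as an engineer would, in place of code of your own. Each camera call takes 0.05 s, during which the arm holds its last target. There are 200 camera calls.

## Working session

There is one attempt and no reset: what is moved stays moved. The work goes in short steps, Python scripts to look and compute and a tool call to move; the robot and the scene stay as the last step left them, time stands still between calls to the robot, and variables do not carry over. Pictures are saved under pics/ and viewed, about 8 in all and at most 12, crops included, and the job is handed in when it is done.

Besides the shell and the picture viewer there is one more tool, called as name(argument=value, ...), one argument or row to a line, values as JSON. apply_moves: Moves the arm, as the interface text tells. Its arguments: {"type":"object","properties":{"targets":{"type":"string"},"force":{"type":"number"}},"required":["targets"]}

```bash
mkdir -p pics
cat > h.py <<'E'
from bench import *
import numpy as np, cv2
from scipy.spatial.transform import Rotation as R
def ray(cam,at):
    m=camera_model(cam); 
    u=np.array([(at[1]-m["cx"])/m["fx"],(at[0]-m["cy"])/m["fy"]]); s=u.copy()
    for _ in range(20): s=u/(1+m["k1"]*(s@s))
    A=m["attitude"]; A=np.array(A,float)
    M=A if A.shape==(3,3) else R.from_euler('xyz',A,degrees=True).as_matrix()
    return np.array(m["position"],float), M@np.array([s[0],-s[1],-1])
def at_z(cam,at,z):
    p,d=ray(cam,at); return p+d*(z-p[2])/d[2]
def pix(cam,P):
    m=camera_model(cam);A=np.array(m["attitude"],float)
    M=A if A.shape==(3,3) else R.from_euler('xyz',A,degrees=True).as_matrix()
    c=M.T@(np.array(P,float)-np.array(m["position"],float)); s=np.array([c[0],-c[1]])/-c[2]
    s=s*(1+m["k1"]*(s@s)); return [m["cy"]+m["fy"]*s[1], m["cx"]+m["fx"]*s[0]]
def save(cam,name):
    im=snapshot(cam); cv2.imwrite(f"pics/{name}.png",im[:,:,::-1]); return im
E
python3 - <<'E'
from h import *
a=save("top","t0");b=save("scene","s0")
cv2.imwrite("pics/both.png",cv2.resize(np.hstack([a,b])[:,:,::-1],(1280,480))[:, :])
for c in("top","scene"):
    print(c,camera_model(c))
    for q,z in (("press",0),("knob_grip",94),("board_center",17.5),("rack",0),("dish",0),("scenery_rock",0),("pencil",0)):
        for r in place_of(c,q)[:2]: print(q,np.round(r["at"]),round(r["confidence"],2),at_z(c,r["at"],z).round(1))
print(sense())
E
```

```text
top {'fx': 523.0067487901326, 'fy': 523.0067487901326, 'cx': 315.52929312443763, 'cy': 247.93136074144763, 'k1': -0.1383503427406366, 'position': array([ 442.03869609,  -29.36456753, 1158.52315326]), 'attitude': array([  3.12192314,  -0.10994016, -89.22263165])}
press [266. 366.] 0.89 [ 466.7 -144.3    0. ]
knob_grip [268. 369.] 0.48 [ 461.3 -139.3   94. ]
board_center [187. 299.] 0.64 [637.4   6.6  17.5]
board_center [265. 354.] 0.61 [ 469.  -115.2   17.5]
rack [257. 193.] 0.62 [481.  241.6   0. ]
dish [186. 301.] 0.83 [644.    4.6   0. ]
scenery_rock [312. 336.] 0.56 [363.5 -79.    0. ]
scenery_rock [264. 372.] 0.39 [ 472.1 -156.5    0. ]
pencil [285. 431.] 0.71 [ 427.  -288.6    0. ]
scene {'fx': 557.3007856694596, 'fy': 557.3007856694596, 'cx': 318.7106473429893, 'cy': 243.40672578513227, 'k1': -0.08727279213586742, 'position': array([-201.87264098,  556.86115359,  904.53209848]), 'attitude': array([  49.08188422,   -0.97696477, -128.52917622])}
press [269. 368.] 0.85 [ 463.7 -140.5   -0. ]
knob_grip [236. 369.] 0.58 [ 471.2 -142.8   94. ]
knob_grip [268. 369.] 0.33 [395. -73.  9
[... 164 characters left out ...]
] 0.72 [362.9 -83.2   0. ]
{'time': 0.8, 'joint_pos': array([-8.06377164e+01,  7.46954805e+00,  8.52660053e+01, -5.39800972e-04,
        8.72629563e+01, -4.89361180e+00]), 'qd': array([-0.03464485, -0.05682714,  0.05713867, -0.07830948,  0.06783035,
       -0.00591006]), 'joint_efforts': array([ 9.85743791e-04, -5.69253767e+01, -5.00834119e+01, -3.97375989e-04,
        8.29233850e-04, -4.72585768e-06]), 'tool_pos': array([ 147.76602319, -581.53042289,  210.52632744]), 'tcp_rot': array([ 1.79999336e+02, -1.43887327e-03, -7.57440788e+01]), 'ft_force': array([-0.09308699,  0.11355062, -0.44378722]), 'wrist_torque': array([-0.05194236, -0.05578069,  0.00793062]), 'finger_gap': 85.26988460249862}
```

View pics/t0.png

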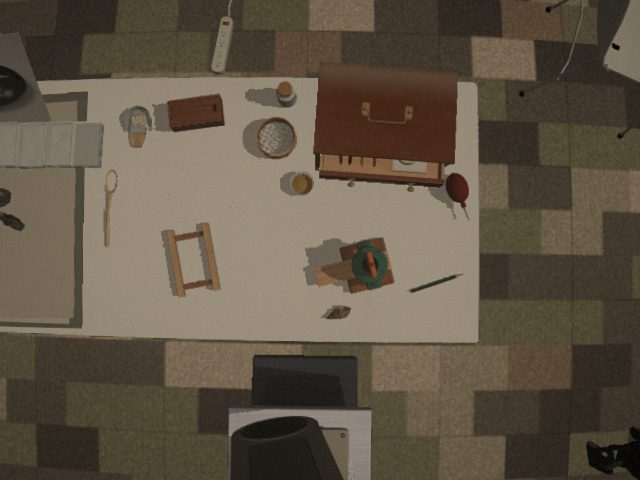

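View pics/s0.png

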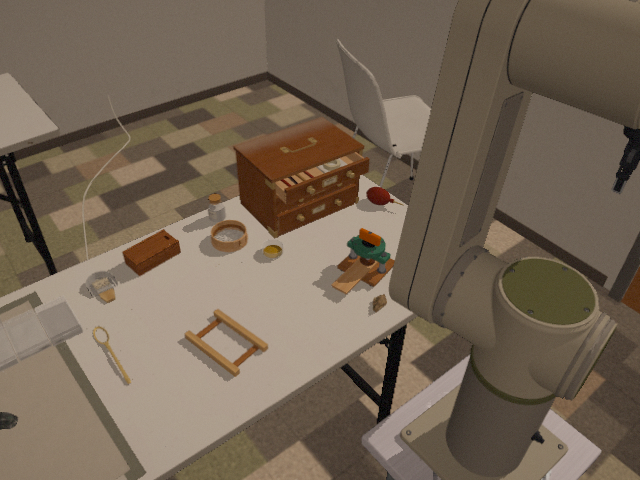

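The top view shows the press at about (265,367) with the board pointing left (world +y), its end near (274,318). The wing is at (263,371) and the rack at (258,193). Next I'll view enlarged crops of both.

Run:
```python
import cv2,numpy as np
a=cv2.imread("pics/t0.png")
p=cv2.resize(a[225:305,305:405],None,fx=6,fy=6,interpolation=cv2.INTER_CUBIC)
r=cv2.resize(a[215:305,155:230],None,fx=4,fy=4,interpolation=cv2.INTER_CUBIC)
c=np.zeros((490,600+10,3),np.uint8); c[:480,:600]=p
cv2.imwrite("pics/c0.png",c); cv2.imwrite("pics/c1.png",r)
# colour masks
hsv=cv2.cvtColor(a,cv2.COLOR_BGR2HSV)
for (r,c) in [(263,371),(265,340),(272,325),(255,357),(285,355),(245,210),(270,178),(260,193)]: print(r,c,hsv[r,c])
```

```text
263 371 [11 49 57]
265 340 [ 15 116  86]
272 325 [ 13 115  95]
255 357 [40 32 48]
285 355 [ 12 137  91]
245 210 [ 14 127 129]
270 178 [ 16 126 130]
260 193 [ 17  52 152]
```

View pics/c0.png

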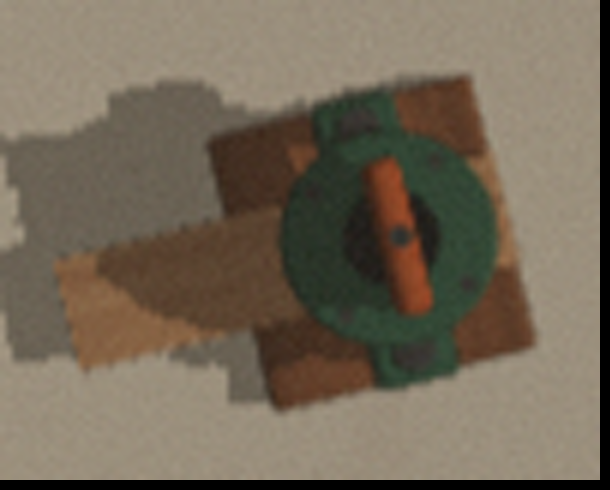

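View pics/c1.png

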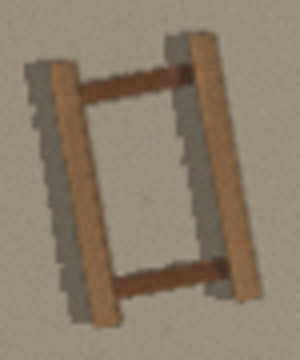

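The press crop shows the base corners at about (210,145), (468,75), (535,342) and (278,408). The wing runs from (380,158) to (418,312), and the board's end corners are (57,262) and (85,368). The rack crop gives the batten ends. I'll convert these to world positions.

Run:
```python
from h import *
def P(u,v,z): return at_z("top",[225+v/6-.4,305+u/6-.4],z)[:2]
def Q(u,v,z): return at_z("top",[215+v/4-.4,155+u/4-.4],z)[:2]
ang=lambda d: np.degrees(np.arctan2(d[1],d[0])).round(1)
b=np.array([P(210,145,14),P(468,75,14),P(535,342,14),P(278,408,14)])
print("base",b.round(1),b.mean(0), ang(b[0]-b[3]),ang(b[1]-b[2]),ang(b[0]-b[1])-90,ang(b[3]-b[2])-90,np.linalg.norm(b[0]-b[3]),np.linalg.norm(b[0]-b[1]))
w=[P(380,158,107),P(418,312,107)]; print("wing",(w[0]+w[1])/2,ang(w[0]-w[1]),np.linalg.norm(w[0]-w[1]), "hub",P(400,236,107))
e=[P(57,262,21),P(85,368,21)]; print("bend",e,(e[0]+e[1])/2,ang(e[0]-e[1]),np.linalg.norm(e[0]-e[1]))
l=[Q(63,61,16),Q(107,323,16)];r=[Q(202,33,16),Q(248,298,16)]
c=sum(l+r)/4; print("rack",c,ang(l[0]-l[1]),ang(r[0]-r[1]),ang((l[0]+l[1])-(r[0]+r[1]))-90,np.linalg.norm(l[0]-l[1]),np.linalg.norm((l[0]+l[1])-(r[0]+r[1]))/2)
for q,z in (("knob_grip",94),("press",0)):
  a=[ray(k,place_of(k,q)[0]["at"]) for k in("top","scene")]
  A=np.stack([a[0][1],-a[1][1]],1); s=np.linalg.lstsq(A,a[1][0]-a[0][0],rcond=None)[0]
  print(q,a[0][0]+s[0]*a[0][1],a[1][0]+s[1]*a[1][1])
for d in ([0,0,0],): print(sense()["time"])
```

```text
base [[ 503.4  -83.5]
 [ 530.4 -177.9]
 [ 432.9 -203.2]
 [ 407.8 -109.4]] [ 468.60986871 -143.51764288] 15.2 14.6 16.0 15.0 99.02782877458924 98.19726006736038
wing [ 469.02742511 -142.95161457] 14.4 53.21352159572694 hub [ 468.67449319 -143.28749062]
bend [array([459.79140885, -28.19896099]), array([421.57550028, -38.85485476])] [440.68345456 -33.52690787] 15.6 39.673715983086154
rack [475.90492379 238.19950623] 11.2 11.3 11.5 146.9560705094437 79.48446339440402
knob_grip [ 461.09577181 -138.38570616  102.96166498] [ 464.01725658 -135.26233229  102.69181919]
press [ 466.76731965 -144.7890209    -4.78347397] [ 467.27908346 -144.24463255   -4.82661007]
1.0
```

```bash
cat > d.py <<'E'
import sys
from h import *
x,y,z,yaw=map(float,sys.argv[1:5]); s=sense()
M=R.from_euler('xyz',s["tcp_rot"],degrees=True); T=R.from_euler('xyz',[180,0,yaw],degrees=True)
print("t",s["time"],"turn",(M.inv()*T).as_rotvec().round(4),"shift cm",(M.inv().apply(np.array([x,y,z])-s["tool_pos"])/10).round(3),"f",s["ft_force"].round(1),"tau",s["wrist_torque"].round(2),"q",s["joint_pos"].round(0),"gap",s["finger_gap"].round(1))
E
python3 d.py 468.7 -143.4 150 -74.8; python3 d.py 468.7 -143.4 84 -74.8
```

```text
Traceback (most recent call last):
  File "d.py", line 5, in <module>
    print("t",s["time"],"turn",(M.inv()*T).as_rotvec().round(4),"shift cm",(M.inv().apply(np.array([x,y,z])-s["tool_pos"])/10).round(3),"f",s["ft_force"].round(1),"tau",s["wrist_torque"].round(2),"q",s["joint_pos"].round(0),"gap",s["finger_gap"].round(1))
                                                                                                                                                                                                                                      ^^^^^^^^^^^^^^^^^^^^^
AttributeError: 'float' object has no attribute 'round'
Traceback (most recent call last):
  File "d.py", line 5, in <module>
    print("t",s["time"],"turn",(M.inv()*T).as_rotvec().round(4),"shift cm",(M.inv().apply(np.array([x,y,z])-s["tool_pos"])/10).round(3),"f",s["ft_force"].round(1),"tau",s["wrist_torque"].round(2),"q",s["joint_pos"].round(0),"gap",s["finger_gap"].round(1))
                                                                                                                                                                                                                                      ^^^^^^^^^^^^^^^^^^^^^
AttributeError: 'float' object has no attribute 'round'
```

```bash
sed -i 's/s\["finger_gap"\].round(1)/round(s["finger_gap"],1)/' d.py
python3 d.py 468.7 -143.4 150 -74.8
```

```text
t 1.0 turn [ 0.      0.     -0.0165] shift cm [-34.561 -41.894   6.049] f [ 0.  -1.1  0.3] tau [-0.01 -0.11  0.01] q [-81.   7.  85.  -0.  87.  -5.] gap 85.4
```

apply_moves(
  targets="0 0 -0.003 -3.5 -4.2 0 5; 0 0 -0.006 -6.6 -8 0 5; 0 0 -0.01 -9.9 -12 0 5; 0 0 -0.013 -13.2 -16 0 5; 0 0 -0.0165 -16.5 -20 0 5",
)

```text
time: 1.5
tool_pos: [296.3, -378.2, 210.6]
tcp_rot: [-180.0, -0.0, -74.8]
ft_force: [1.1, -0.0, 0.5]
finger_gap: 49.9
```

apply_moves(
  targets="0 0 0 -3.3 -4 0 5; 0 0 0 -6.6 -8 0 5; 0 0 0 -9.9 -12 0 5; 0 0 0 -13.2 -16 1 5; 0 0 0 -16 -19.4 2 5",
)

```text
time: 2.0
tool_pos: [440.2, -175.8, 192.0]
tcp_rot: [-179.9, -0.1, -74.8]
ft_force: [1.6, -1.6, -0.3]
finger_gap: 50.0
```

```bash
python3 d.py 468.7 -143.4 125 -74.8
```

```text
t 2.0 turn [-0.0018 -0.0018 -0.    ] shift cm [-2.387 -3.586  6.706] f [ 1.6 -1.6 -0.3] tau [-0.07  0.01 -0.04] q [-28. -12. 106.  -0.  86.  47.] gap 50.0
```

apply_moves(
  targets="0 0 0 -1 -1.5 2 5; 0 0 0 -2.1 -2.5 4 5; 0 0 0 -2.1 -2.5 6.5 5; 0 0 0 -2.1 -2.5 6.5 5; 0 0 0 -2.1 -2.5 6.5 5",
)

```text
time: 2.5
tool_pos: [457.1, -150.5, 126.4]
tcp_rot: [180.0, 0.0, -74.8]
ft_force: [0.3, 0.6, 0.5]
finger_gap: 50.0
```

```bash
python3 d.py 468.7 -143.4 84 -74.8
python3 - <<'E'
from h import *
a=save("scene","s1"); b=save("top","t1")
p=pix("scene",[468,-143,100]); r,c=map(int,p)
A=cv2.resize(a[r-60:r+60,c-60:c+60],(480,480),interpolation=3)
r,c=map(int,pix("top",[468,-143,100])); B=cv2.resize(b[r-40:r+40,c-40:c+40],(320,320))
cv2.imwrite("pics/c2.png",A[:,:,::-1]); print(sense()["time"])
E
```

```text
t 2.5 turn [0.0008 0.0005 0.    ] shift cm [-0.376 -1.308  4.239] f [0.3 0.6 0.5] tau [-0.04 -0.03 -0.03] q [-24.  -8. 110.  -0.  78.  50.] gap 50.0
2.6
```

View pics/c2.png

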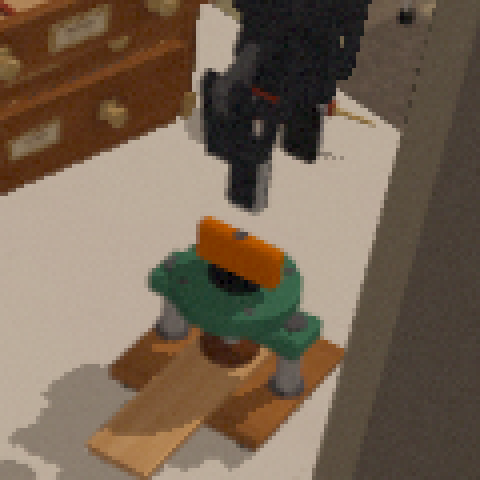

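The gripper is above the wing with its fingers on either side, and the wing is aligned. I'll go down and grip.

apply_moves(
  targets="0 0 0 -0.2 -0.7 0.5 5; 0 0 0 -0.4 -1.3 1.5 5; 0 0 0 -0.4 -1.3 3 5; 0 0 0 -0.4 -1.3 4.2 4; 0 0 0 -0.4 -1.3 4.2 3",
  force=50,
)

```text
time: 3.1
tool_pos: [466.7, -142.3, 81.0]
tcp_rot: [179.8, 0.2, -74.8]
ft_force: [-1.9, -0.2, -0.3]
finger_gap: 30.0
```

```bash
python3 d.py 468.7 -143.4 84 -74.8
```

```text
t 3.1 turn [0.0042 0.0033 0.0001] shift cm [ 0.155 -0.159 -0.301] f [-1.9 -0.2 -0.3] tau [-0.02 -0.   -0.  ] q [-23.  -4. 111.  -0.  73.  52.] gap 30.0
```

apply_moves(
  targets="0 0 0 0.1 -0.1 -0.2 3; 0 0 0 0.1 -0.1 -0.2 3; 0 0 0 0.1 -0.1 -0.2 3; 0 0 0 0.1 -0.1 -0.2 3; 0 0 0 0.1 -0.1 -0.2 3",
)

```text
time: 3.6
tool_pos: [470.4, -144.1, 86.6]
tcp_rot: [-180.0, -0.0, -74.8]
ft_force: [-0.9, 0.3, 0.6]
finger_gap: 29.8
```

```bash
python3 d.py 468.7 -143.4 84 -74.8
```

```text
t 3.6 turn [-0.0006 -0.0004 -0.0001] shift cm [-0.109  0.145  0.262] f [-0.9  0.3  0.6] tau [ 0.04  0.06 -0.03] q [-23.  -4. 110.   0.  74.  52.] gap 29.8
```

apply_moves(
  targets="0 0 0 -0.1 0.14 0.26 3; 0 0 0 -0.1 0.14 0.26 3; 0 0 0 -0.1 0.14 0.26 0.5; 0 0 0 -0.1 0.14 0.26 0.5; 0 0 0 -0.1 0.14 0.26 0.5",
  force=60,
)

```text
time: 4.1
tool_pos: [468.5, -143.3, 83.7]
tcp_rot: [180.0, 0.0, -74.8]
ft_force: [-0.9, 0.6, 2.3]
finger_gap: 8.4
```

```bash
python3 d.py 468.7 -143.4 84 -74.8
```

```text
t 4.1 turn [0.0001 0.0001 0.    ] shift cm [ 0.012 -0.015 -0.029] f [-0.9  0.6  2.3] tau [ 0.03  0.13 -0.04] q [-23.  -4. 111.   0.  73.  52.] gap 8.4
```

apply_moves(
  targets="0 0 0 0 0 0 0.3; 0 0 0 0 0 0 0.3; 0 0 0 0 0 0 0.3; 0 0 0 0 0 0 0.3; 0 0 0 0 0 0 0.3",
  force=115,
)

```text
time: 4.6
tool_pos: [468.7, -143.4, 83.9]
tcp_rot: [-180.0, -0.0, -74.8]
ft_force: [-2.6, 0.6, 4.7]
finger_gap: 5.1
```

```bash
python3 d.py 468.7 -143.4 84 -74.8
python3 - <<'E'
from h import *
a=save("scene","s3")
r,c=map(int,pix("scene",[468,-143,100]))
cv2.imwrite("pics/c3.png",cv2.resize(a[r-40:r+40,c-40:c+40],(480,480),interpolation=3)[:,:,::-1])
E
```

```text
t 4.6 turn [-0.0003 -0.0002 -0.    ] shift cm [ 0.001  0.001 -0.013] f [-2.6  0.6  4.7] tau [ 0.12  0.32 -0.08] q [-23.  -4. 111.   0.  73.  52.] gap 5.1
```

View pics/c3.png

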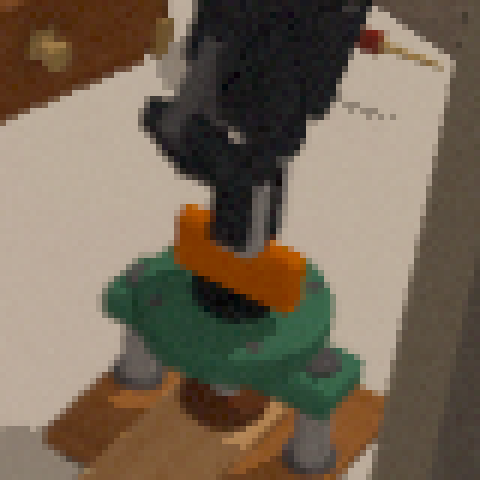

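Run:
```python
from h import *
r,c=map(int,pix("scene",[468,-143,100]))
n=np.array([-.262,.965])
for off in (6,14,18):
  for z in (84,95,107):
    p=pix("scene",[468.7+n[0]*off,-143.4+n[1]*off,z]); print(off,z,[round((p[1]-c+40)*6),round((p[0]-r+40)*6)])
s=sense();print(s["finger_gap"],s["time"],s["joint_efforts"].round(2))
```

```text
6 84 [230, 284]
6 95 [233, 262]
6 107 [235, 238]
14 84 [219, 295]
14 95 [221, 273]
14 107 [224, 249]
18 84 [213, 301]
18 95 [215, 279]
18 107 [218, 254]
5.722213283458797 4.65 [-6.000e-02 -4.092e+01 -4.508e+01 -0.000e+00 -6.500e-01 -2.000e-02]
```

Run:
```python
from h import *
r,c=map(int,pix("scene",[468,-143,100]))
n=np.array([-.262,.965])
for off in (-25,25,32):
  for z in (126,135,145,155):
    p=pix("scene",[457+n[0]*off,-150.5+n[1]*off,z]); print(off,z,[round((p[1]-c+60)*4),round((p[0]-r+60)*4)])
```

```text
-25 126 [292, 190]
-25 135 [294, 177]
-25 145 [295, 163]
-25 155 [297, 149]
25 126 [245, 235]
25 135 [246, 223]
25 145 [248, 208]
25 155 [249, 194]
32 126 [238, 242]
32 135 [239, 229]
32 145 [241, 215]
32 155 [242, 200]
```

apply_moves(
  targets="0 0 0 0 0 0 2; 0 0 0 0 0 0 3; 0 0 0 0 0 0 3; 0 0 0 0 0 0 3; 0 0 0 0 0 0 3",
)

```text
time: 5.15
tool_pos: [468.5, -143.3, 83.5]
tcp_rot: [180.0, 0.0, -74.8]
ft_force: [-0.0, 0.1, -0.3]
finger_gap: 30.0
```

```bash
python3 d.py 468.7 -143.4 84 -74.8
python3 - <<'E'
from h import *
a=save("scene","s4"); r,c=map(int,pix("scene",[468,-143,100]))
A=a[r-45:r+35,c-40:c+40]
b=save("top","t4"); r,c=map(int,pix("top",[468,-143,84])); B=b[r-40:r+40,c-40:c+40]
cv2.imwrite("pics/c4.png",cv2.resize(np.hstack([A,B]),(800,400),interpolation=3)[:,:,::-1])
E
```

```text
t 5.15 turn [ 0.0001  0.0001 -0.    ] shift cm [ 0.011 -0.017 -0.048] f [-0.   0.1 -0.3] tau [-0.01  0.   -0.05] q [-23.  -4. 111.   0.  73.  52.] gap 30.0
```

View pics/c4.png

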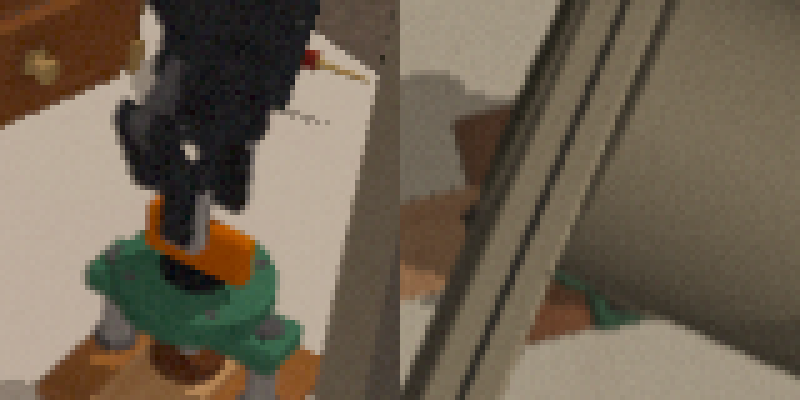

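The picture shows the near finger overlapping only the top few millimetres of the wing. The tips sit about 12 mm higher than the TCP reading suggests, and the 5 mm gap says the grip was only on the wing's top edge. I'll narrow the jaws and feel downwards in small steps.

apply_moves(
  targets="0 0 0 0 0 0 1.8; 0 0 0 0 0 0.1 1.8; 0 0 0 0 0 0.2 1.8; 0 0 0 0 0 0.4 1.8; 0 0 0 0 0 0.4 1.8",
  force=40,
)

```text
time: 5.75
tool_pos: [468.3, -143.2, 79.2]
tcp_rot: [180.0, 0.0, -74.8]
ft_force: [0.5, 0.4, -0.7]
finger_gap: 18.5
```

```bash
python3 d.py 468.7 -143.4 80 -74.8
```

```text
t 5.75 turn [0.0005 0.0004 0.    ] shift cm [ 0.026 -0.034 -0.078] f [ 0.5  0.4 -0.7] tau [-0.05  0.01 -0.02] q [-23.  -4. 111.   0.  73.  52.] gap 18.5
```

apply_moves(
  targets="0 0 0 0 0 0.1 1.8; 0 0 0 0 0 0.2 1.8; 0 0 0 0 0 0.3 1.8; 0 0 0 0 0 0.4 1.8; 0 0 0 0 0 0.4 1.8",
)

```text
time: 6.25
tool_pos: [468.4, -143.3, 75.4]
tcp_rot: [180.0, 0.0, -74.8]
ft_force: [-0.2, 0.2, -0.2]
finger_gap: 18.1
```

```bash
python3 d.py 468.7 -143.4 75 -74.8;  python3 - <<'E'
from h import *
a=save("scene","s5"); r,c=map(int,pix("scene",[468,-143,100]))
cv2.imwrite("pics/c5.png",cv2.resize(a[r-40:r+40,c-40:c+40],(480,480),interpolation=3)[:,:,::-1])
E
```

```text
t 6.25 turn [0.0002 0.0002 0.    ] shift cm [ 0.02  -0.023  0.042] f [-0.2  0.2 -0.2] tau [-0.03  0.   -0.03] q [-23.  -3. 111.   0.  72.  52.] gap 18.1
```

View pics/c5.png

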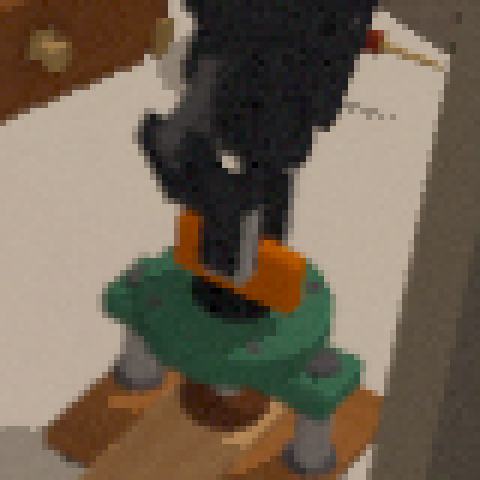

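The fingertips now reach well down the wing, ending near row 280, or about 90 mm high. I'll close here.

apply_moves(
  targets="0 0 0 0 0 0.05 1; 0 0 0 0 0 0.05 0.8; 0 0 0 0 0 0.05 0.6; 0 0 0 0 0 0.05 0.5; 0 0 0 0 0 0.05 0.5",
  force=115,
)

```text
time: 6.8
tool_pos: [468.9, -143.4, 75.9]
tcp_rot: [-180.0, -0.0, -74.8]
ft_force: [-2.0, 1.4, 5.6]
finger_gap: 8.4
```

```bash
python3 d.py 468.7 -143.4 75 -74.8
```

```text
t 6.8 turn [-0.0007 -0.0004  0.0001] shift cm [-0.008  0.019  0.085] f [-2.   1.4  5.6] tau [ 0.19  0.32 -0.04] q [-23.  -3. 111.   0.  72.  52.] gap 8.4
```

apply_moves(
  targets="0 0 -0.06 0 0 0 0.5; 0 0 -0.12 0 0 0 0.5; 0 0 -0.18 0 0 0 0.5; 0 0 -0.24 0 0 0 0.5; 0 0 -0.3 0 0 0 0.5",
  force=120,
)

```text
time: 7.3
tool_pos: [469.0, -143.7, 75.9]
tcp_rot: [-180.0, -0.1, -57.5]
ft_force: [-1.6, -0.2, 5.1]
finger_gap: 8.1
```

```bash
python3 d.py 468.7 -143.4 75 -74.8;  python3 - <<'E'
from h import *
a=save("scene","s6"); r,c=map(int,pix("scene",[468,-143,100]))
cv2.imwrite("pics/c6.png",cv2.resize(a[r-40:r+40,c-40:c+40],(480,480),interpolation=3)[:,:,::-1])
E
```

```text
t 7.3 turn [-0.0007 -0.001   0.3016] shift cm [-0.044  0.005  0.088] f [-1.6 -0.2  5.1] tau [-0.09  0.28 -0.4 ] q [-23.  -3. 111.  -0.  72.  34.] gap 8.1
```

View pics/c6.png

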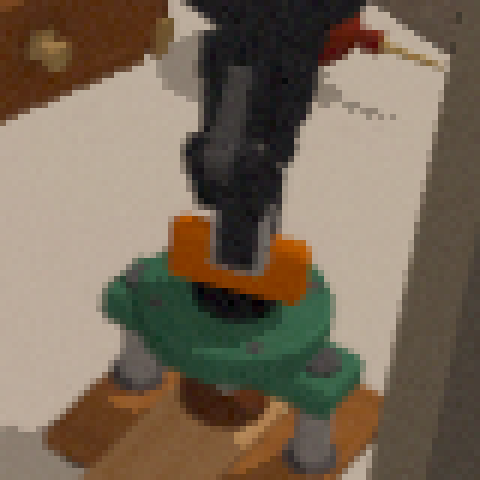

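The wing has turned with the gripper and the torque is fading (0.4 N m), so the knob is loose. I'll unwind it gently.

apply_moves(
  targets="0 0 -0.1 0 0 0 0.5; 0 0 -0.2 0 0 0 0.5; 0 0 -0.3 0 0 0 0.5; 0 0 -0.4 0 0 0 0.5; 0 0 -0.5 0 0 0 0.5",
  force=60,
)

```text
time: 7.85
tool_pos: [469.3, -144.0, 75.9]
tcp_rot: [180.0, -0.1, -28.7]
ft_force: [0.3, -1.9, 3.3]
finger_gap: 8.0
```

```bash
python3 d.py 468.7 -143.4 75 -74.8
```

```text
t 7.85 turn [-5.00e-04 -2.00e-03  8.04e-01] shift cm [-0.078 -0.021  0.089] f [ 0.3 -1.9  3.3] tau [-0.3  -0.07 -0.02] q [-23.  -3. 111.  -0.  72.   6.] gap 8.0
```

apply_moves(
  targets="0 0 -0.1 0 0 0 0.5; 0 0 -0.2 0 0 0 0.5; 0 0 -0.3 0 0 0 0.5; 0 0 -0.4 0 0 0 0.5; 0 0 -0.5 0 0 0 0.5",
)

```text
time: 8.35
tool_pos: [469.6, -144.1, 75.9]
tcp_rot: [179.9, -0.1, -0.1]
ft_force: [3.3, -2.3, 1.7]
finger_gap: 8.0
```

```bash
python3 d.py 468.7 -143.4 75 -74.8
```

```text
t 8.35 turn [-4.0000e-04 -3.1000e-03  1.3039e+00] shift cm [-0.095 -0.072  0.088] f [ 3.3 -2.3  1.7] tau [-0.35 -0.45 -0.03] q [-23.  -3. 111.  -0.  72. -23.] gap 8.0
```

apply_moves(
  targets="0 0 -0.1 0 0 0 0.5; 0 0 -0.2 0 0 0 0.5; 0 0 -0.3 0 0 0 0.5; 0 0 -0.4 0 0 0 0.5; 0 0 -0.5 0 0 0 0.5",
)

```text
time: 8.85
tool_pos: [470.1, -144.0, 75.9]
tcp_rot: [179.8, -0.1, 28.6]
ft_force: [5.7, -2.0, -0.5]
finger_gap: 7.8
```

apply_moves(
  targets="0 0 -0.1 0 0 0 0.5; 0 0 -0.2 0 0 0 0.5; 0 0 -0.3 0 0 0 0.5; 0 0 -0.4 0 0 0 0.5; 0 0 -0.45 0 0 0 0.5",
)

```text
time: 9.35
tool_pos: [470.4, -143.7, 75.9]
tcp_rot: [179.8, -0.1, 54.3]
ft_force: [6.5, -0.6, -0.2]
finger_gap: 7.9
```

```bash
python3 d.py 468.7 -143.4 75 -74.8
```

```text
t 9.35 turn [ 2.0000e-04 -5.1000e-03  2.2538e+00] shift cm [-0.072 -0.157  0.092] f [ 6.5 -0.6 -0.2] tau [-0.04 -1.17 -0.03] q [-23.  -3. 111.   0.  72. -77.] gap 7.9
```

apply_moves(
  targets="0 0 -0.03 0 0 0 0.5; 0 0 -0.06 0 0 0 0.5; 0 0 -0.09 0 0 0 0.5; 0 0 -0.12 0 0 0 0.5; 0 0 -0.14 0 0 0 0.5",
)

```text
time: 9.85
tool_pos: [470.5, -143.6, 75.9]
tcp_rot: [179.8, -0.1, 62.2]
ft_force: [6.7, 0.4, -1.4]
finger_gap: 7.9
```

```bash
python3 d.py 468.7 -143.4 75 -74.8
```

```text
t 9.85 turn [ 4.0000e-04 -5.4000e-03  2.3912e+00] shift cm [-0.063 -0.167  0.094] f [ 6.7  0.4 -1.4] tau [ 0.01 -1.16 -0.01] q [-23.  -3. 111.   0.  72. -85.] gap 7.9
```

apply_moves(
  targets="0 0 -0.01 0 0 0 0.5; 0 0 -0.02 0 0 0 0.5; 0 0 -0.03 0 0 0 0.5; 0 0 -0.035 0 0 0 0.5; 0 0 -0.035 0 0 0 0.5",
)

```text
time: 10.35
tool_pos: [470.5, -143.6, 75.9]
tcp_rot: [179.8, -0.1, 64.1]
ft_force: [7.4, 0.9, 0.2]
finger_gap: 8.2
```

```bash
python3 d.py 468.7 -143.4 75 -74.8
```

```text
t 10.35 turn [ 3.0000e-04 -5.5000e-03  2.4248e+00] shift cm [-0.059 -0.167  0.093] f [7.4 0.9 0.2] tau [ 0.06 -1.2  -0.33] q [-23.  -3. 111.   0.  72. -87.] gap 8.2
```

The knob is against its stop: 2.42 rad turned and torque up to 0.33 N m. I'll release it and rise.

apply_moves(
  targets="0 0 0 0 0 0 2; 0 0 0 0 0 0 3; 0 0 0 0 0 -2 4; 0 0 0 0 0 -5 5.6; 0 0 0 0 0 -8 5.6",
  force=40,
)

```text
time: 10.85
tool_pos: [467.7, -143.1, 155.4]
tcp_rot: [-179.9, 0.0, 64.1]
ft_force: [0.9, 0.5, -0.0]
finger_gap: 55.9
```

```bash
python3 d.py 443.7 -51.2 100 15.2
```

```text
t 10.85 turn [-0.0018  0.0012  0.8542] shift cm [ 7.225 -6.153  5.547] f [ 0.9  0.5 -0. ] tau [-0.01 -0.01 -0.04] q [-23.  -8. 106.  -0.  82. -87.] gap 55.9
```

apply_moves(
  targets="0 0 0.14 1.5 -1.3 0 5.6; 0 0 0.28 3 -2.6 0 5.6; 0 0 0.42 4.5 -3.9 0 5.6; 0 0 0.56 6 -5.2 0 5.6; 0 0 0.7 7.2 -6.15 0 5.6",
)

```text
time: 11.35
tool_pos: [444.0, -50.8, 155.0]
tcp_rot: [-180.0, 0.0, 23.7]
ft_force: [-0.2, -0.5, -0.3]
finger_gap: 56.2
```

apply_moves(
  targets="0 0 0.07 0 0 1.5 5.6; 0 0 0.154 0 0 3 5.6; 0 0 0.154 0 0 4.5 5.6; 0 0 0.154 0 0 5.5 5.6; 0 0 0.154 0 0 5.5 5.6",
)

```text
time: 11.85
tool_pos: [443.2, -51.5, 98.5]
tcp_rot: [-179.9, 0.2, 15.2]
ft_force: [0.5, -0.1, 0.1]
finger_gap: 55.7
```

apply_moves(
  targets="0 0 0 0 0 2 5.6; 0 0 0 0 0 4 5.6; 0 0 0 0 0 5 5.6; 0 0 0 0 0 5 5.6; 0 0 0 0 0 5 5.6",
)

```text
time: 12.35
tool_pos: [445.0, -51.8, 50.9]
tcp_rot: [180.0, -0.0, 15.2]
ft_force: [-0.4, 0.3, 0.1]
finger_gap: 56.0
```

```bash
python3 d.py 443.7 -51.2 20 15.2
```

```text
t 12.35 turn [ 0.0002 -0.0005  0.0002] shift cm [-0.113 -0.098  3.093] f [-0.4  0.3  0.1] tau [ 0.03 -0.01 -0.  ] q [-13.  -8. 118.   0.  70. -28.] gap 56.0
```

apply_moves(
  targets="0 0 0 -0.1 -0.1 1.5 5.6; 0 0 0 -0.1 -0.1 2.5 5.6; 0 0 0 -0.1 -0.1 3.2 5.6; 0 0 0 -0.1 -0.1 3.7 5.6; 0 0 0 -0.1 -0.1 4.1 5.6",
)

```text
time: 12.85
tool_pos: [443.5, -51.1, 9.0]
tcp_rot: [180.0, -0.0, 15.2]
ft_force: [0.6, 0.0, -0.4]
finger_gap: 56.2
```

apply_moves(
  targets="0 0 0 0 0 0 5.6; 0 0 0 0 0 0 5.6; 0 0 0 0 0 0 5.6; 0 0 0 0 0 0 5.6; 0 0 0 0 0 0 5.6",
)

```text
time: 13.35
tool_pos: [443.6, -51.1, 9.4]
tcp_rot: [180.0, -0.0, 15.2]
ft_force: [-0.2, 0.3, 1.0]
finger_gap: 55.9
```

```bash
python3 d.py 443.7 -51.2 10 15.2;  python3 - <<'E'
from h import *
a=save("scene","s7"); r,c=map(int,pix("scene",[455,-90,40]))
print(r,c); r=min(r,430)
cv2.imwrite("pics/c7.png",cv2.resize(a[r-50:r+50,c-50:c+50],(600,600),interpolation=3)[:,:,::-1])
for off in (-28,28,40):
  for z in (0,10,20): 
    p=pix("scene",[443.7+.965*off,-51.2+.262*off,z]); print(off,z,round((p[1]-c+50)*6),round((p[0]-r+50)*6))
E
```

```text
t 13.35 turn [ 0.0002 -0.0004  0.0002] shift cm [ 0.008  0.016 -0.063] f [-0.2  0.3  1. ] tau [-0.06  0.03  0.05] q [-13.  -5. 120.   0.  65. -28.] gap 55.9
267 355
-28 0 298 470
-28 10 300 452
-28 20 301 433
28 0 176 406
28 10 176 387
28 20 177 369
40 0 150 393
40 10 151 374
40 20 152 355
```

View pics/c7.png

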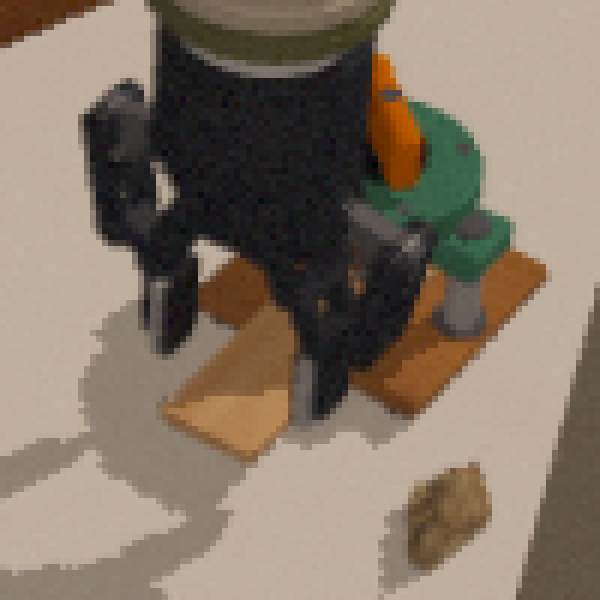

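The tips end near rows 415 and 350, about 26 mm high, so they're still just above the board but correctly on either side of it. The rock is well clear. I'll go down about 12 mm, checking force.

apply_moves(
  targets="0 0 0 0 0 0.3 5.6; 0 0 0 0 0 0.6 5.6; 0 0 0 0 0 0.9 5.6; 0 0 0 0 0 1.1 5.6; 0 0 0 0 0 1.2 5.6",
)

```text
time: 13.9
tool_pos: [443.1, -51.0, -3.3]
tcp_rot: [-180.0, 0.0, 15.2]
ft_force: [0.1, 0.3, -0.1]
finger_gap: 56.2
```

apply_moves(
  targets="0 0 0 0 0 0 5; 0 0 0 0 0 0 4.6; 0 0 0 0 0 0 4.2; 0 0 0 0 0 0 3.6; 0 0 0 0 0 0 3.6",
  force=30,
)

```text
time: 14.4
tool_pos: [443.5, -51.0, -2.7]
tcp_rot: [180.0, -0.0, 15.2]
ft_force: [-0.3, -0.2, -0.1]
finger_gap: 38.3
```

```bash
python3 d.py 443.7 -51.2 -3 15.2
```

```text
t 14.4 turn [ 0.0001 -0.0002  0.0002] shift cm [0.016 0.022 0.026] f [-0.3 -0.2 -0.1] tau [ 0.02  0.04 -0.01] q [-13.  -4. 120.   0.  63. -28.] gap 38.3
```

The gap of 38 mm carries the same −4 mm bias seen on the 12 mm wing, so the board is held. I'll pull it out.

apply_moves(
  targets="0 0 0 0 0 0 3.2; 0 0 0 0 -0.3 -0.05 3.2; 0 0 0 0 -1 -0.1 3.2; 0 0 0 0 -2 -0.1 3.2; 0 0 0 0 -3 -0.1 3.2",
  force=40,
)

```text
time: 14.9
tool_pos: [435.1, -21.1, -1.9]
tcp_rot: [-180.0, 0.0, 15.2]
ft_force: [0.4, 0.4, 0.3]
finger_gap: 32.1
```

```bash
python3 d.py 443.7 -51.2 -3 15.2
```

```text
t 14.9 turn [-0.0002  0.0001  0.0001] shift cm [0.039 3.126 0.106] f [0.4 0.4 0.3] tau [ 0.01  0.01 -0.02] q [-10.  -5. 122.   0.  64. -25.] gap 32.1
```

apply_moves(
  targets="0 0 0 0 -1.4 0 3.2; 0 0 0 0 -2.8 0 3.2; 0 0 0 0 -4.2 0 3.2; 0 0 0 0 -5.6 0 3.2; 0 0 0 0 -7 0 3.2",
)

```text
time: 15.4
tool_pos: [416.5, 47.0, -1.9]
tcp_rot: [-180.0, 0.0, 15.2]
ft_force: [-0.5, 0.1, 0.4]
finger_gap: 31.6
```

```bash
python3 d.py 443.7 -51.2 -3 15.2
python3 - <<'E'
from h import *
a=save("scene","s8"); r,c=map(int,pix("scene",[440,-60,30]))
cv2.imwrite("pics/c8.png",cv2.resize(a[r-70:r+70,c-70:c+70],(560,560),interpolation=3)[:,:,::-1])
E
```

```text
t 15.4 turn [-0.0002  0.0001  0.0008] shift cm [ 0.045 10.187  0.105] f [-0.5  0.1  0.4] tau [-0.02 -0.04  0.02] q [ -1.  -8. 125.   0.  64. -16.] gap 31.6
```

View pics/c8.png

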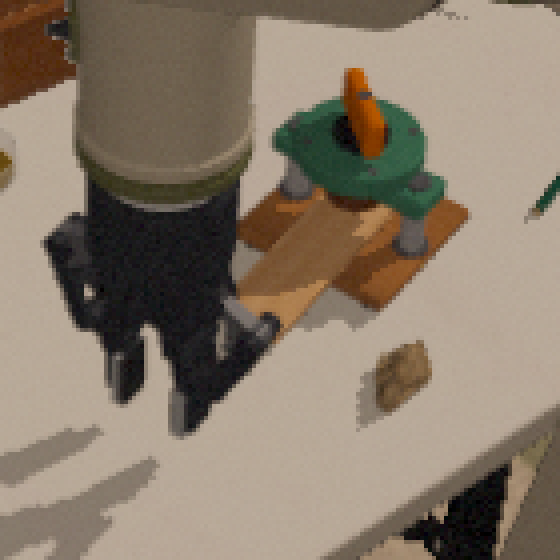

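The picture shows the fingers closed at about (150,410), ahead of the board, which is still in the press with its end behind the gripper. The grasp missed because the tips passed over the board. I'll calculate the real tip height from this view.

Run:
```python
from h import *
r,c=map(int,pix("scene",[440,-60,30]))
n=np.array([.965,.262]);y=np.array([-.262,.965])
for off in (-16,-28,16,28):
  for z in (0,10,20,30): 
   for w in (-11,11):
    q=np.array([416.5,47])+n*off+y*w
    p=pix("scene",[*q,z]); print(off,w,z,round((p[1]-c+70)*4),round((p[0]-r+70)*4))
a=cv2.imread("pics/s8.png"); 
print(place_of("scene","board_center")[:2], sense()["time"])
```

```text
-16 -11 0 192 434
-16 11 0 168 459
-16 -11 10 192 421
-16 11 10 168 446
-16 -11 20 193 409
-16 11 20 168 434
-16 -11 30 193 396
-16 11 30 169 421
-28 -11 0 210 444
-28 11 0 186 469
-28 -11 10 210 431
-28 11 10 186 457
-28 -11 20 211 419
-28 11 20 187 444
-28 -11 30 212 406
-28 11 30 187 431
16 -11 0 144 407
16 11 0 120 431
16 -11 10 144 395
16 11 10 120 419
16 -11 20 144 382
16 11 20 120 406
16 -11 30 145 369
16 11 30 120 393
28 -11 0 126 397
28 11 0 102 421
28 -11 10 126 385
28 11 10 102 409
28 -11 20 127 372
28 11 20 102 396
28 -11 30 127 359
28 11 30 102 383
[{'at': [267.9, 357.3], 'confidence': 0.84}] 15.5
```

The tips are about 20 mm above the reported TCP z, so the TCP has to go to about −12 to straddle the board. I'll raise, return and descend, feeling for the table.

apply_moves(
  targets="0 0 0 0 0 -1.5 5.6; 0 0 0 0 2.5 -2.5 5.6; 0 0 0 0 5.5 -2.5 5.6; 0 0 0 0 8.5 -2.5 5.6; 0 0 0 0.05 10.1 -2.5 5.6",
)

```text
time: 16.0
tool_pos: [444.8, -53.7, 23.5]
tcp_rot: [179.9, -0.0, 15.2]
ft_force: [-0.2, 0.2, 0.4]
finger_gap: 56.3
```

apply_moves(
  targets="0 0 0 0 0 0.5 5.6; 0 0 0 0 0 1.2 5.6; 0 0 0 0 0 1.8 5.6; 0 0 0 0 0 2.2 5.6; 0 0 0 0 0 2.5 5.6",
)

```text
time: 16.5
tool_pos: [443.5, -51.1, -2.7]
tcp_rot: [-180.0, 0.1, 15.3]
ft_force: [0.1, -0.1, -0.2]
finger_gap: 56.2
```

apply_moves(
  targets="0 0 0 0 0 0.2 5.6; 0 0 0 0 0 0.3 5.6; 0 0 0 0 0 0.4 5.6; 0 0 0 0 0 0.5 5.6; 0 0 0 0 0 0.5 5.6",
)

```text
time: 17.0
tool_pos: [444.2, -51.9, -6.8]
tcp_rot: [180.0, -0.0, 15.2]
ft_force: [0.3, -0.2, -0.6]
finger_gap: 56.0
```

```bash
python3 d.py 443.7 -51.2 -12 15.2
```

```text
t 17.0 turn [ 0.     -0.0001  0.0002] shift cm [-0.026 -0.077  0.516] f [ 0.3 -0.2 -0.6] tau [-0.02  0.    0.03] q [-13.  -3. 120.   0.  63. -28.] gap 56.0
```

apply_moves(
  targets="0 0 0 0 0 0.15 5.6; 0 0 0 0 0 0.3 5.6; 0 0 0 0 0 0.45 5.6; 0 0 0 0 0 0.5 5.6; 0 0 0 0 0 0.5 5.6",
)

```text
time: 17.5
tool_pos: [444.0, -51.8, -12.0]
tcp_rot: [-180.0, 0.0, 15.2]
ft_force: [-0.2, 0.0, 0.1]
finger_gap: 56.2
```

apply_moves(
  targets="0 0 0 0 0 0 5; 0 0 0 0 0 0 4.6; 0 0 0 0 0 0 4.2; 0 0 0 0 0 0 3; 0 0 0 0 0 0 3",
  force=30,
)

```text
time: 18.0
tool_pos: [444.2, -51.9, -11.7]
tcp_rot: [180.0, -0.0, 15.2]
ft_force: [-0.4, -0.4, 1.7]
finger_gap: 40.6
```

apply_moves(
  targets="0 0 0 0 0 0 3; 0 0 0 0 0 0 3; 0 0 0 0 0 0 3; 0 0 0 0 0 0 3; 0 0 0 0 0 0 3",
  force=40,
)

```text
time: 18.5
tool_pos: [444.2, -51.9, -11.8]
tcp_rot: [180.0, -0.0, 15.2]
ft_force: [0.3, 0.7, 2.2]
finger_gap: 40.0
```

```bash
python3 d.py 443.7 -51.2 -12 15.2
```

```text
t 18.5 turn [ 0.0001 -0.0001  0.0002] shift cm [-0.03  -0.079  0.02 ] f [0.3 0.7 2.2] tau [-0.04  0.01  0.02] q [-13.  -3. 120.  -0.  62. -28.] gap 40.0
```

The jaws stopped at 40 mm against a 30 mm target, so the board is held now. Pulling.

apply_moves(
  targets="0 0 0 0 -0.2 0 3; 0 0 0 0 -0.6 -0.05 3; 0 0 0 0 -1.2 -0.1 3; 0 0 0 0 -2 -0.1 3; 0 0 0 0 -3 -0.1 3",
)

```text
time: 19.0
tool_pos: [435.8, -22.1, -11.0]
tcp_rot: [-180.0, 0.0, 15.2]
ft_force: [-0.8, 0.9, 0.4]
finger_gap: 40.2
```

apply_moves(
  targets="0 0 0 0 -1.3 0 3; 0 0 0 0 -2.6 0 3; 0 0 0 0 -3.9 0 3; 0 0 0 0 -5.2 0 3; 0 0 0 0 -6.5 0 3",
)

```text
time: 19.5
tool_pos: [418.9, 41.0, -10.8]
tcp_rot: [-180.0, -0.0, 15.2]
ft_force: [1.0, 0.6, -0.5]
finger_gap: 40.3
```

```bash
python3 d.py 475.9 173 60 11.3
python3 - <<'E'
from h import *
a=save("scene","s9");b=save("top","t9")
r,c=map(int,pix("scene",[440,-20,30])); A=cv2.resize(a[r-70:r+70,c-70:c+70],(400,400),interpolation=3)
r,c=map(int,pix("top",[440,-20,30])); B=cv2.resize(b[r-60:r+60,c-60:c+60],(400,400),interpolation=3)
cv2.imwrite("pics/c9.png",np.hstack([A,B])[:,:,::-1])
for q in("board_center",):
  for k in("scene","top"):
    for x in place_of(k,q)[:2]: print(k,x,at_z(k,x["at"],18.5).round(1))
E
```

```text
t 19.5 turn [-0.     -0.0001  0.0686] shift cm [  8.972 -11.235  -7.082] f [ 1.   0.6 -0.5] tau [ 0.04  0.01 -0.02] q [ -1.  -7. 124.   0.  63. -17.] gap 40.3
scene {'at': [293.3, 335.8], 'confidence': 0.75} [434.3 -17.2  18.5]
top {'at': [280.2, 310.7], 'confidence': 0.96} [433.8 -21.2  18.5]
```

The top and scene networks put the board centre at about (434,−20). Carrying it as gripped predicts (436,−22), so it is free of the bridge. Now to the rack.

```bash
python3 d.py 463.4 301 50 11.3
```

```text
t 19.7 turn [ 0.0003 -0.0001  0.0695] shift cm [ 11.142 -23.993  -6.088] f [ 0.2 -0.6  0.4] tau [-0.02  0.   -0.  ] q [ -1.  -7. 124.  -0.  63. -17.] gap 40.3
```

apply_moves(
  targets="0 0 0 0 -0.3 -0.8 3; 0 0 0 0 -0.8 -2 3; 0 0 0 0 -1.5 -3.5 3; 0 0 0 0 -2.5 -5 3; 0 0 0 0.3 -4 -6 3",
)

```text
time: 20.2
tool_pos: [412.6, 79.2, 51.5]
tcp_rot: [180.0, -0.1, 15.1]
ft_force: [-0.0, -0.0, -0.2]
finger_gap: 40.4
```

```bash
python3 d.py 463.4 301 50 11.3
```

```text
t 20.2 turn [ 0.0006 -0.0024  0.0667] shift cm [ 10.695 -20.087   0.165] f [-0.  -0.  -0.2] tau [-0.    0.05  0.  ] q [  4. -14. 123.  -0.  71. -11.] gap 40.4
```

apply_moves(
  targets="0 0 0.01 1.5 -3 0 3; 0 0 0.02 3.2 -6 0 3; 0 0 0.035 4.9 -9 0 3; 0 0 0.05 6.5 -12 0 3; 0 0 0.067 8.2 -15 0 3",
)

```text
time: 20.7
tool_pos: [452.0, 247.1, 50.5]
tcp_rot: [-180.0, -0.1, 11.3]
ft_force: [0.2, 0.0, 0.0]
finger_gap: 40.1
```

apply_moves(
  targets="0 0 0 1.2 -2 0 3; 0 0 0 2 -3.8 0 3; 0 0 0 2.3 -4.8 0 3; 0 0 0 2.3 -4.8 0 3; 0 0 0 2.3 -4.8 0 3",
)

```text
time: 21.2
tool_pos: [464.3, 296.5, 49.4]
tcp_rot: [180.0, 0.0, 11.4]
ft_force: [-0.8, -0.4, -0.1]
finger_gap: 40.4
```

```bash
python3 d.py 463.4 301 -9 11.3
python3 - <<'E'
from h import *
a=save("scene","s10");b=save("top","t10")
for k in("scene","top"):
    for x in place_of(k,"board_center")[:2]: print(k,x,at_z(k,x["at"],78).round(1))
    for x in place_of(k,"rack")[:1]: print(k,x,at_z(k,x["at"],0).round(1))
E
```

```text
t 21.2 turn [0.0004 0.0003 0.0013] shift cm [ 0.006 -0.461  5.837] f [-0.8 -0.4 -0.1] tau [ 0.02 -0.01 -0.03] q [ 27.   8. 102.  -0.  70.  16.] gap 40.4
scene {'at': [315.4, 224.8], 'confidence': 0.65} [478.4 233.7  78. ]
scene {'at': [342.9, 224.7], 'confidence': 0.94} [478.1 242.9  -0. ]
top {'at': [257.4, 188.4], 'confidence': 0.93} [477.6 233.9  78. ]
```

apply_moves(
  targets="0 0 0.001 0 -0.2 1.5 3; 0 0 0.001 0 -0.46 3 3; 0 0 0.001 0 -0.46 4.2 3; 0 0 0.001 0 -0.46 5 3; 0 0 0.001 0 -0.46 5.4 3",
)

```text
time: 22.0
tool_pos: [462.3, 301.0, -6.8]
tcp_rot: [180.0, 0.2, 11.3]
ft_force: [-0.2, -0.3, 0.8]
finger_gap: 40.1
```

apply_moves(
  targets="0 0 0 0 0 0.1 3; 0 0 0 0 0 0.2 3; 0 0 0 0 0 0.3 3; 0 0 0 0 0 0.35 3; 0 0 0 0 0 0.35 3",
)

```text
time: 22.5
tool_pos: [463.8, 301.7, -8.1]
tcp_rot: [-180.0, -0.0, 11.3]
ft_force: [-0.6, 0.4, -0.5]
finger_gap: 40.1
```

```bash
python3 d.py 463.4 301 -10 11.3
```

```text
t 22.5 turn [-0.0002 -0.0005  0.0003] shift cm [-0.049  0.06   0.195] f [-0.6  0.4 -0.5] tau [ 0.01  0.02 -0.03] q [ 28.  13. 103.   0.  64.  16.] gap 40.1
```

apply_moves(
  targets="0 0 0 0 0 0.05 3; 0 0 0 0 0 0.1 3; 0 0 0 0 0 0.15 3; 0 0 0 0 0 0.2 3; 0 0 0 0 0 0.2 3",
)

```text
time: 23.0
tool_pos: [463.7, 301.7, -9.6]
tcp_rot: [-180.0, -0.0, 11.3]
ft_force: [-3.5, -0.9, 8.1]
finger_gap: 40.2
```

```bash
python3 d.py 463.4 301 -10 11.3
```

```text
t 23.0 turn [-0.     -0.0001  0.0003] shift cm [-0.039  0.059  0.035] f [-3.5 -0.9  8.1] tau [-0.41  0.57 -0.07] q [ 28.  13. 104.  -0.  64.  16.] gap 40.2
```

The board is on the battens (8 N up). I'll ease off, open and rise.

apply_moves(
  targets="0 0 0 0 0 -0.07 3; 0 0 0 0 0 -0.07 3; 0 0 0 0 0 -0.07 4.4; 0 0 0 0 0 -0.07 5.2; 0 0 0 0 0 -0.07 5.8",
)

```text
time: 23.5
tool_pos: [463.4, 301.5, -9.8]
tcp_rot: [180.0, 0.0, 11.3]
ft_force: [-0.5, -0.7, 0.7]
finger_gap: 58.4
```

apply_moves(
  targets="0 0 0 0 0 -0.5 5.8; 0 0 0 0 0 -2 5.8; 0 0 0 0 0 -5 5.8; 0 0 0 0 0 -9 5.8; 0 0 0 0 0 -13 5.8",
)

```text
time: 24.0
tool_pos: [463.3, 301.4, 122.7]
tcp_rot: [-180.0, -0.0, 11.3]
ft_force: [1.1, 0.1, -0.7]
finger_gap: 58.1
```

apply_moves(
  targets="0 0 0 3 -4 0 5.8; 0 0 0 6 -8 0 5.8; 0 0 0 8 -12 0 5.8; 0 0 0 8 -16 0 5.8; 0 0 0 8 -18 0 5.8",
)

```text
time: 24.5
tool_pos: [506.1, 497.1, 121.7]
tcp_rot: [-179.9, -0.1, 11.4]
ft_force: [-0.1, 0.4, 0.4]
finger_gap: 58.0
```

Run:
```python
from h import *
b=save("top","t11");a=save("scene","s11")
B=cv2.resize(b[200:320,130:250],(400,400),interpolation=3)
r,c=map(int,pix("scene",[470,40,30]));A=cv2.resize(a[200:400,170:420],(400,320),interpolation=3)
A=np.vstack([A,np.zeros((80,400,3),np.uint8)])
cv2.imwrite("pics/c11.png",np.hstack([B,A])[:,:,::-1])
for k in("scene","top"):
  for q,z in (("board_center",19.5),("press",0),("dish",0),("scenery_rock",0),("pencil",0)):
    for x in place_of(k,q)[:1]: print(k,q,round(x["confidence"],2),at_z(k,x["at"],z).round(1))
print(sense()["time"])
```

```text
scene press 0.98 [ 473.9 -146.6    0. ]
scene dish 0.54 [641.9  11.5  -0. ]
scene scenery_rock 0.5 [360.1 -81.5   0. ]
top board_center 0.8 [476.  236.9  19.5]
top press 0.86 [ 464.8 -138.5    0. ]
top dish 0.83 [642.4   5.    0. ]
top scenery_rock 0.64 [361.7 -77.5   0. ]
top pencil 0.44 [ 435.9 -294.6    0. ]
25.1
```

View pics/c11.png

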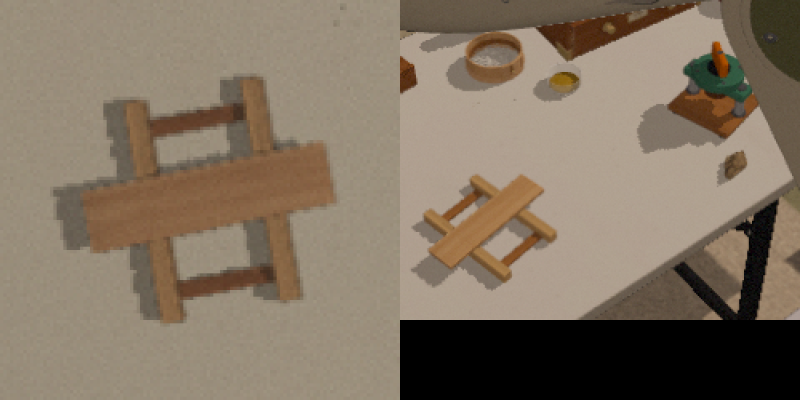

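The board lies across both battens, centred and square: in the left half it spans (85–335, 145–250), with equal overhang at each end. The press, rock and dish look undisturbed. I'll check the wing angle in the same top picture, then hand in.

Run:
```python
from h import *
for n in("t0","t11"):
  a=cv2.imread(f"pics/{n}.png"); h=cv2.cvtColor(a,cv2.COLOR_BGR2HSV)
  m=cv2.inRange(h,(3,175,90),(14,255,255)); y,x=np.nonzero(m); k=(abs(y-264)<14)&(abs(x-370)<14)
  P=np.array([at_z("top",[v,u],107)[:2] for v,u in zip(y[k],x[k])]); 
  if len(P)>5:
    w,V=np.linalg.eigh(np.cov(P.T)); print(n,len(P),P.mean(0).round(1),np.degrees(np.arctan2(V[1,1],V[0,1])).round(1)%180)
hand_in()
```

```text
t0 82 [ 469.  -144.1] 14.599999999999994
t11 79 [ 468.3 -144.1] 152.5
the job is handed in; nothing more can be done
```

The job is done and handed in at about 25 s of the 67 s allowed.

- **Knob:** I broke it loose with a firm anticlockwise twist. I then unwound it in a single grasp, without the regrasp the task suggested, until the torque rose at the stop. In the pictures the wing turned from 14.6° to 152.5°, which is 2.41 rad against the 2.4 rad stop.
- **Press:** I measured at most about 7.5 N of side load and 0.4 N m of twist on it, read only at the end of each move. The wing's centre was within 1 mm of its starting place afterwards.
- **Board:** I pulled it straight out and laid it across both battens. The top camera put its centre at (476.0, 236.9), and I had measured the rack centre at (475.9, 238.2). It looks square and flat in the last picture.

**Problems and disagreements:**
- **First grasps too high:** The fingertips stood about 20 mm higher than the reported TCP. The first hold on the wing caught only its top edge, so I opened and took it again lower before twisting. The first pull closed above the board and did not move it.
- **Last camera check:** The network positions for the press differed by about 12 mm between the two cameras, and the pencil reading (low confidence) was about 11 mm from the first one. The press, dish and rock showed no change in the last picture. The pencil was outside it, but I never moved near it after passing over it at the start.

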